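Press the sample jars' orange lids home

TASK

Two of the soil sample jars on the bench have orange push-on lids that still stand proud of the jar. Press both orange lids straight down until they are fully home on their jars. Leave the blue lid raised as it is, since that sample still has to breathe, and leave these three jars standing where they are.

Things in the scene. Friction and masses are not known exactly. Their poses are not given: they have to be found in the camera images.
- orange_lid_1_top (a point): Centre of the flat top of an orange lid: disc 72 mm wide, 14 mm thick, on a loose upright white jar 70 mm wide, about 0.5 kg; z up. It starts 9 to 12 mm proud of the jar's shoulder, black neck showing (top 98 to 101 mm above the bench); home, it stops hard on the shoulder (top at 89 mm). Stiff: it slides straight down under 9 to 12 N, not under less than 8 N, and stays where left.
- orange_lid_2_top (a point): The same point of the second orange lid, on a second jar; same sizes, start and stiffness as the first.
- blue_lid_top (a point): The same point of the blue lid, on a third such jar; it also starts 9 to 12 mm proud and is to stay so. The three jars stand in any order, at least 40 mm clear of each other. A fourth such jar, with a grey lid already shut, is a bystander.
Things that resemble listed ones, but are neither listed nor needed, are in the scene too. What is shaped like the part that bears orange_lid_2_top but purple or yellow is not meant.

How it is judged:
By the outcome, as a careful person would: the job done as asked, in the order asked, and still so for the second after the job is handed in, with the robot touching nothing.
It also fails if it takes over 38 s, if anything falls off the work surface, if the arm or the gripper's body presses on something with over 40 N, if the wrist force passes 120 N, or if a joint passes its speed limit or range.

ROBOT

A 6-joint arm with a two-finger parallel gripper is mounted at the origin on the work surface. World frame = base frame: x ahead of the robot, y to its left, z up, the work surface at z = 0. Lengths are in m, angles in rad, forces in N, time in s.
With the tool pointing down it reaches from about 0.425 to 1.125 m from the base axis. Payload 14.9 kg.
Tool frame: the origin (TCP) lies at the very end of the fingers, on their centre line; the grasp point (between the pads) lies 19 mm behind it (env.grasp_offset is the distance from the TCP to the grasp point, in m); z points along the fingers, y is the direction in which the jaws open and shut (so a half turn about z gives the same grasp; the last joint's range is limited). The gripper opens to 91 mm and grips with 3 to 60 N. Pads are 32 mm wide; open, the fingers measure 118 mm over their backs; the gripper's body (76 mm by 178 mm) begins 60 mm behind the grasp point.
Start: joints at [-1.338, 0.379, 1.734, -0, 1.028, -0.033], TCP at [0.184, -0.675, 0.214] pointing down, gripper open.
Joint ranges: [-2.77, 2.77], [-0.74, 2.19], [0, 2.66], [-1.06, 4.2], [0.31, 2.87], [-3.08, 3.08]. Speed limits (rad/s): [1.89, 1.89, 2.39, 3.14, 3.14, 3.14].

INTERFACE

Orientations are given as a 3x3 rotation matrix whose columns are the frame's x, y, z axes.
In Python, from bench import env gives the robot as it stands.
- The arm moves only by the tool apply_moves, never from a script. Its argument "deltas" is a list of rows, each an object with "travel": the shift along the tool's x, y, z in cm, a list of three; "rotation": the turn, a rotation vector about the tool's x, y, z in degrees, a list of three; "grip": the gripper command: -1 is shut, 1 is fully open, values between are in proportion. In form: [{"travel": [tx, ty, tz], "rotation": [rx, ry, rz], "grip": grip}, ...]. A call has 1 to 20 rows; each row shifts and turns the pose as measured when the row begins, along the tool's axes as they then stand; what a row does not reach is not made up. A row lasts 1/8 s, in which the tool goes at most 62.5 mm and 10.7 degrees, less where a joint would pass 70% of its speed; a pose out of reach is approached as far as the arm can. A call is refused whole if a number of a shift passes 6.25 or a number of a turn 10.7, either way. A call with a gripper value outside its range is refused whole. The fingers move at their own pace and stop on an object; "force" is the grip in N (left out, the last holds). Time passes only in rows, so rows that do not move let the fingers close. It gives the time, the measured TCP pose, the force and the opening at its end, in the units of the state.
- env.sense(): the state, without advancing time (a new reading comes with each control period).
- env.read_camera(name): name is "side" or "top" or "wrist"; returns (picture, depth): 400x640x3 uint8, red, green, blue; 400x640 float32, m along the optical axis (not along the pixel's ray), 0 where there is no reading.
- env.calibration(name): a dict with "mtx" (3x3 intrinsics, pixels), "k1" (the pictures are not rectified: a ray, as slopes to the right and down, at radius r is drawn at 1 + k1 r^2 times it, then the intrinsics apply), "eye" and "rotation" of the camera in the world. Camera axes: x right, y up, looking along -z (the intrinsics and any distortion apply to the point x, -y, -z); pixel columns grow to the right and rows downward; lengths in m; the calibration is good to about 2 mm. A picture is of the moment at which its call begins: read the wrist's pose just before it. calibration takes no time and is no camera call; for the wrist camera it gives the pose at the moment of the call.
- env.hand_in(): hands the job in, once; it reports no verdict.
The state is a dict: "t": time; "joint_pos": joint angles; "qvel": joint speeds; "joint_efforts": joint torques, N m; "eef_pos": TCP position; "tcp_rot": TCP orientation; "force": force on the tool from outside, world axes, zero at the start; "moment": the same for the moment, N m; "width": opening from 0.0 (shut) to 1.0 (fully open).
Only numpy, scipy, OpenCV 4.12 (cv2) and the standard library are available. Lean on these libraries where they do the work, as an engineer would, in place of code of your own. Each camera call takes 0.05 s, during which the arm holds its last target.

## Working session

There is one attempt and no reset: what is moved stays moved. The work goes in short steps, Python scripts to look and compute and a tool call to move; the robot and the scene stay as the last step left them, time stands still between calls to the robot, and variables do not carry over. Pictures are saved under pics/ and viewed, and the job is handed in when it is done.

Besides the shell and the picture viewer there is one more tool, called after ">>>" as name([rows], argument=value, ...), one row to a line, values as JSON. apply_moves: Moves the arm, as the interface text tells. Its arguments: {"type":"object","properties":{"deltas":{"type":"array","items":{"type":"object","properties":{"travel":{"type":"array","items":{"type":"number"}},"rotation":{"type":"array","items":{"type":"number"}},"grip":{"type":"number"}}}},"force":{"type":"number"}},"required":["deltas"]}

```bash
mkdir -p pics; cat > h.py <<'E'
from bench import env
import numpy as np, cv2
def save(n,p): cv2.imwrite(f'pics/{n}.png',cv2.cvtColor(p,cv2.COLOR_RGB2BGR))
def ray(c,u,v):
    K=np.array(c['mtx'],float)
    d=np.array([c['k1'],0,0,0,0],float)
    xy=cv2.undistortPoints(np.array([[[u,v]]],float),K,d)[0,0]
    R=np.array(c['rotation']); return np.array(c['eye']), R@np.array([xy[0],-xy[1],-1.])
def onz(c,u,v,z):
    e,d=ray(c,u,v); return e+d*(z-e[2])/d[2]
E
python3 - <<'E'
from h import *
print(env.sense())
for n in ['top','side','wrist']:
    c=env.calibration(n); p,d=env.read_camera(n); save(n+'0',p); np.save(f'pics/{n}0.npy',d); np.save(f'pics/{n}0rgb.npy',p)
    print(n,c)
E
```

```text
{'t': 0.0, 'joint_pos': array([-1.33827373e+00,  3.79424091e-01,  1.73478707e+00, -3.22035547e-05,
        1.02848768e+00, -3.32937399e-02]), 'qvel': array([-1.06311020e-03,  1.27171977e-03, -1.18798061e-03,  1.12130775e-03,
       -3.08465432e-04,  7.68596535e-05]), 'joint_efforts': array([-2.27642253e-03, -7.63733196e+01, -4.34371448e+01,  6.49661548e-02,
        4.24968184e-02, -9.00410055e-05]), 'eef_pos': array([ 0.18378717, -0.67502729,  0.21327428]), 'tcp_rot': array([[ 9.64874005e-01,  2.62712914e-01, -2.81740788e-04],
       [ 2.62713065e-01, -9.64873412e-01,  1.07005380e-03],
       [ 9.27275857e-06, -1.10648409e-03, -9.99999388e-01]]), 'force': array([-0.8930957 ,  0.80288774, -0.12564065]), 'moment': array([ 0.02952133, -0.07050613, -0.02166386]), 'width': 0.9984900623301772}
top {'mtx': array([[435.0365403 ,   0.        , 322.67797996],
       [  0.        , 435.0365403 , 200.98942718],
       [  0.        ,   0.        ,   1.        ]]), 'k1': 0.029308039808844458, 'eye': array([0.49345654, 0.00433894, 0.80690783]), 'rotation': array([[ 0.02123784,  0.99842377, -0.05195
[... 223 characters left out ...]
   [  0.        ,   0.        ,   1.        ]]), 'k1': -0.016600359752580018, 'eye': array([ 0.26832338, -0.68737133,  0.57932323]), 'rotation': array([[ 0.94177428,  0.18374629, -0.28159992],
       [-0.33624355,  0.51768482, -0.78672912],
       [ 0.00122145,  0.8356074 ,  0.54932575]])}
wrist {'mtx': array([[313.96915776,   0.        , 319.5049595 ],
       [  0.        , 313.96915776, 199.40192222],
       [  0.        ,   0.        ,   1.        ]]), 'k1': 0.017381738842861864, 'eye': array([ 0.26033244, -0.65272766,  0.38457409]), 'rotation': array([[ 0.26219364,  0.92566081,  0.27277564],
       [-0.96501298,  0.25211795,  0.07201728],
       [-0.00210806, -0.28211451,  0.95937842]])}
```

View pics/top0.png

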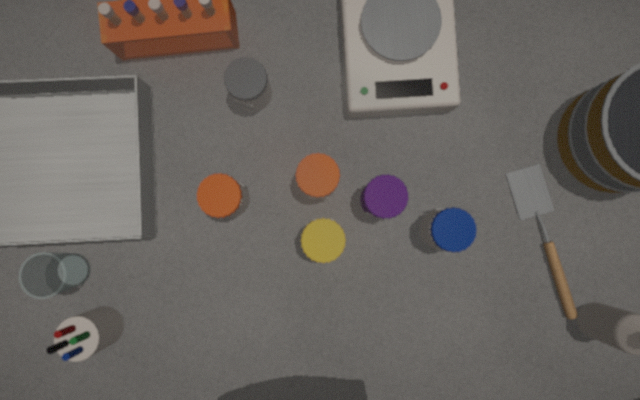

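View pics/side0.png

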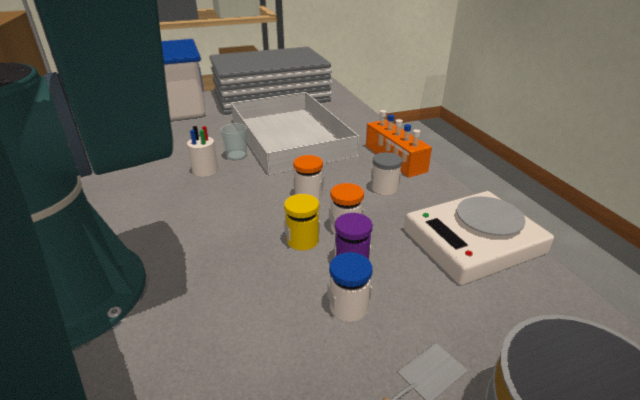

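The top view shows orange lids at about (219,195) and (318,175), blue at (453,230), with yellow and purple decoys at (323,240) and (386,196). The side view agrees.

```bash
cat > meas.py <<'E'
from h import *
def meas(p,d,c,cols=('orange','blue','yellow','purple'),pr=True):
    hsv=cv2.cvtColor(p,cv2.COLOR_RGB2HSV)
    H={'orange':(5,16),'blue':(105,122),'yellow':(22,32),'purple':(130,155)}
    for n in cols:
        a,b=H[n]; m=cv2.inRange(hsv,(a,130,90 if n in('orange','yellow') else 60),(b,255,255))
        for k in cv2.findContours(m,cv2.RETR_EXTERNAL,cv2.CHAIN_APPROX_NONE)[0]:
            if cv2.contourArea(k)<500: continue
            (u,v),ax,an=cv2.fitEllipse(k)
            dd=d[int(v)-6:int(v)+7,int(u)-6:int(u)+7]; dd=dd[dd>0]
            e,r=ray(c,u,v); z=np.median(dd)
            f=(np.array(c['rotation']).T@r)[2]
            print(n,'px',round(u,1),round(v,1),np.round(ax,1),'P(depth)',np.round(e+r*z/-f,4),'onz.1',np.round(onz(c,u,v,.0995),4))
E
python3 - <<'E'
from meas import *
for n in ['top','side']:
    print(n);meas(np.load(f'pics/{n}0rgb.npy'),np.load(f'pics/{n}0.npy'),env.calibration(n))
E
```

```text
top
orange px 218.7 195.2 [43.  43.4] P(depth) [0.5362 0.1781 0.0981] onz.1 [0.5361 0.1777 0.0995]
orange px 317.4 174.9 [42.1 42.3] P(depth) [0.5728 0.0177 0.0993] onz.1 [0.5728 0.0177 0.0995]
orange px 168.4 27.5 [ 56.6 138.5] P(depth) [0.8217 0.2773 0.0775] onz.1 [0.8118 0.2691 0.0995]
blue px 453.2 229.4 [41.9 43.3] P(depth) [ 0.4887 -0.2036  0.1   ] onz.1 [ 0.4887 -0.2037  0.0995]
yellow px 322.5 240.4 [42.1 42.7] P(depth) [0.4664 0.0071 0.1005] onz.1 [0.4664 0.0071 0.0995]
purple px 390.3 194.0 [26.8 37.2] P(depth) [ 0.5439 -0.1014  0.1006] onz.1 [ 0.544  -0.1015  0.0995]
side
orange px 346.6 193.8 [22.1 34. ] P(depth) [0.5696 0.0084 0.0989] onz.1 [0.5692 0.0075 0.0995]
orange px 399.3 146.9 [37.2 75. ] P(depth) [0.8245 0.2386 0.0625] onz.1 [0.7847 0.1723 0.0995]
blue px 350.4 269.1 [34.1 42.1] P(depth) [ 0.4858 -0.2128  0.1002] onz.1 [ 0.4861 -0.212   0.0995]
blue px 179.1 51.2 [24.4 41.5] P(depth) [0.2975 0.8727 0.2207] onz.1 [0.3074 1.3997 0.0995]
yellow px 302.0 220.5 [34.7 61.5] P(depth) [ 0.4589 -0.0242  0.0776] onz.1 [ 0.4506 -0.0531  0.0995]
purple px 353.0 234.3 [37.7 45.4] P(depth) [ 0.5287 -0.1234  0.0967] onz.1 [ 0.5271 -0.1267  0.0995]
```

View pics/wrist0.png

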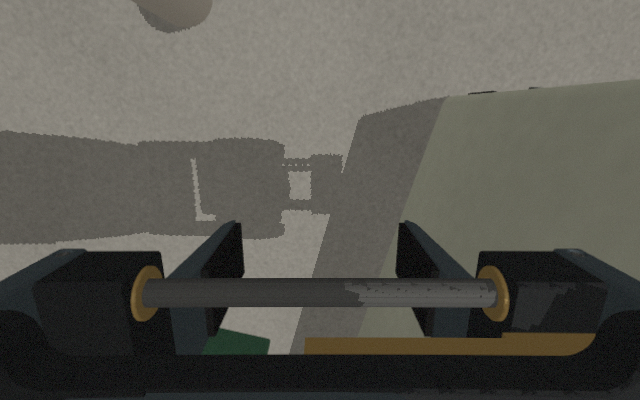

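```bash
python3 - <<'E'
from h import *
c=env.calibration('top'); d=np.load('pics/top0.npy')
for u,v in [(636,335),(625,335),(618,325),(600,100),(620,90),(570,130),(40,270),(78,335),(420,385),(330,385),(225,395)]:
    e,r=ray(c,u,v); f=(np.array(c['rotation']).T@r)[2]
    print(u,v,np.round(e+r*d[v,u]/-f,3),d[v,u])
s=env.sense();R=s['tcp_rot'];p=s['eef_pos']
for t in ([.573,.0175,.2133],[.536,.178,.2133]): print(np.round(100*R.T@(np.array(t)-p),2))
E
```

```text
636 335 [ 0.337 -0.467  0.13 ] 0.6649794
625 335 [ 0.334 -0.459  0.118] 0.6770926
618 325 [ 0.346 -0.457  0.105] 0.6903738
600 100 [ 0.699 -0.428  0.116] 0.69869316
620 90 [ 0.709 -0.446  0.134] 0.6805289
570 130 [ 0.666 -0.421  0.045] 0.767365
40 270 [0.404 0.49  0.049] 0.7548959
78 335 [0.314 0.382 0.118] 0.6807174
420 385 [ 0.206 -0.174 -0.002] 0.79193836
330 385 [ 0.203 -0.012  0.001] 0.7900256
225 395 [ 0.181  0.178 -0.001] 0.79139256
[ 55.75 -56.61   0.06]
[ 56.4  -73.06   0.08]
```

>>> apply_moves([
  {"travel":[0,0,-3],"rotation":[0,0,0],"grip":-1},
  {"travel":[2,-2,-3],"rotation":[0,0,0],"grip":-1},
  {"travel":[3.8,-3.9,0],"rotation":[0,0,0],"grip":-1},
  {"travel":[3.8,-3.9,0],"rotation":[0,0,0],"grip":-1},
  {"travel":[3.8,-3.9,0],"rotation":[0,0,0],"grip":-1},
  {"travel":[3.8,-3.9,0],"rotation":[0,0,0],"grip":-1},
  {"travel":[3.8,-3.9,0],"rotation":[0,0,0],"grip":-1},
  {"travel":[3.8,-3.9,0],"rotation":[0,0,0],"grip":-1},
  {"travel":[3.8,-3.9,0],"rotation":[0,0,0],"grip":-1},
  {"travel":[3.8,-3.9,0],"rotation":[0,0,0],"grip":-1},
  {"travel":[3.8,-3.9,0],"rotation":[0,0,0],"grip":-1},
  {"travel":[3.8,-3.9,0],"rotation":[0,0,0],"grip":-1},
  {"travel":[3.8,-3.9,0],"rotation":[0,0,0],"grip":-1},
  {"travel":[3.8,-3.9,0],"rotation":[0,0,0],"grip":-1},
])

```text
t: 1.9
eef_pos: [0.5225, -0.0623, 0.2754]
tcp_rot: [[0.966, 0.257, 0.001], [0.257, -0.966, 0.002], [0.002, -0.001, -1.0]]
force: [1.1, 0.5, 0.1]
width: 0.005
```

```bash
cat > to.py <<'E'
from h import *
import sys
s=env.sense();R=s['tcp_rot'];p=s['eef_pos']
print('t',s['t'],np.round(p,4),'F',np.round(s['force'],2),'w',s['width'],'z',np.round(R[:,2],4))
for t in ([.573,.0175,.12],[.536,.178,.12]): print(np.round(100*R.T@(np.array(t)-p),2))
E
python3 to.py
```

```text
t 1.9 [ 0.5225 -0.0623  0.2754] F [1.1  0.48 0.13] w 0.004948816612991757 z [ 0.0014  0.0018 -1.    ]
[ 6.91 -6.38 15.56]
[  7.46 -22.85  15.59]
```

>>> apply_moves([
  {"travel":[2.4,-2.2,0],"rotation":[0,0,0],"grip":-1},
  {"travel":[2.4,-2.2,2],"rotation":[0,0,0],"grip":-1},
  {"travel":[2.2,-2.1,4],"rotation":[0,0,0],"grip":-1},
  {"travel":[0,0,4],"rotation":[0,0,0],"grip":-1},
  {"travel":[0,0,3],"rotation":[0,0,0],"grip":-1},
  {"travel":[0,0,0],"rotation":[0,0,0],"grip":-1},
])

```text
t: 2.65
eef_pos: [0.5764, 0.0259, 0.1422]
tcp_rot: [[0.965, 0.263, 0.002], [0.263, -0.965, 0.002], [0.003, -0.001, -1.0]]
force: [0.5, -0.1, 1.4]
width: 0.005
```

```bash
python3 to.py; python3 - <<'E'
from h import *
p,d=env.read_camera('side'); save('side1',p)
p,d=env.read_camera('wrist'); save('wrist1',p)
E
```

```text
t 2.65 [0.5764 0.0259 0.1422] F [ 0.52 -0.07  1.35] w 0.005486220181077433 z [ 0.0024  0.0019 -1.    ]
[-0.55  0.72  2.22]
[  0.09 -15.74   2.24]
```

View pics/side1.png

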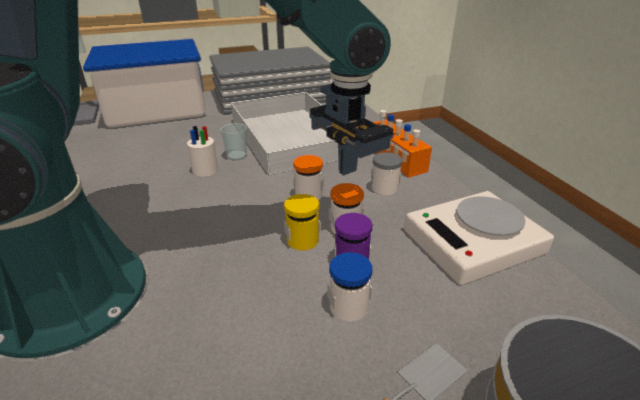

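View pics/wrist1.png

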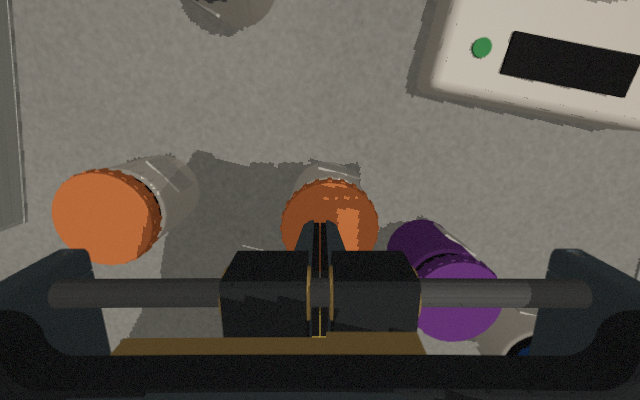

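The side and wrist views show the shut fingertips over the middle orange lid (wrist px about (330,222)), 4 cm above it, with clear space around. I'll centre and descend.

>>> apply_moves([
  {"travel":[-0.5,0.6,0],"rotation":[0,0,0],"grip":-1},
  {"travel":[0,0,1.3],"rotation":[0,0,0],"grip":-1},
  {"travel":[0,0,0],"rotation":[0,0,0],"grip":-1},
])

```text
t: 3.12
eef_pos: [0.5762, 0.0177, 0.1342]
tcp_rot: [[0.965, 0.262, 0.011], [0.262, -0.965, 0.002], [0.011, 0.001, -1.0]]
force: [-0.3, 0.2, -0.1]
width: 0.004
```

```bash
python3 to.py
```

```text
t 3.125 [0.5762 0.0177 0.1342] F [-0.26  0.17 -0.14] w 0.004292019713061421 z [ 0.0112  0.0018 -0.9999]
[-0.33 -0.07  1.41]
[  0.3  -16.53   1.4 ]
```

>>> apply_moves([
  {"travel":[-0.3,0,0.5],"rotation":[0,-0.6,0],"grip":-1},
  {"travel":[0,0,0.8],"rotation":[0,0,0],"grip":-1},
  {"travel":[0,0,0],"rotation":[0,0,0],"grip":-1},
])

```text
t: 3.5
eef_pos: [0.5732, 0.0169, 0.1204]
tcp_rot: [[0.965, 0.262, 0.0], [0.262, -0.965, -0.001], [0.0, 0.001, -1.0]]
force: [-0.3, -0.4, 0.5]
width: 0.001
```

```bash
python3 to.py
```

```text
t 3.5 [0.5732 0.0169 0.1204] F [-0.35 -0.38  0.49] w 0.0012656515652992241 z [ 4.0e-04 -1.1e-03 -1.0e+00]
[-0.01 -0.07  0.04]
[  0.62 -16.52   0.02]
```

>>> apply_moves([
  {"travel":[0,0,1.2],"rotation":[0,0,0],"grip":-1},
  {"travel":[0,0,0.5],"rotation":[0,0,0],"grip":-1},
  {"travel":[0,0,0.3],"rotation":[0,0,0],"grip":-1},
  {"travel":[0,0,0.3],"rotation":[0,0,0],"grip":-1},
])

```text
t: 4.0
eef_pos: [0.5735, 0.017, 0.0963]
tcp_rot: [[0.965, 0.262, 0.0], [0.262, -0.965, -0.001], [0.0, 0.001, -1.0]]
force: [-3.7, -0.3, 7.9]
width: 0.007
```

```bash
python3 to.py
```

```text
t 4.0 [0.5735 0.017  0.0963] F [-3.73 -0.34  7.93] w 0.0070362846832881095 z [ 5.0e-04 -1.1e-03 -1.0e+00]
[-0.04 -0.06 -2.37]
[  0.59 -16.52  -2.39]
```

>>> apply_moves([
  {"travel":[0,0,0.3],"rotation":[0,0,0],"grip":-1},
  {"travel":[0,0,0.3],"rotation":[0,0,0],"grip":-1},
])

```text
t: 4.25
eef_pos: [0.5735, 0.017, 0.0906]
tcp_rot: [[0.965, 0.262, -0.0], [0.262, -0.965, -0.001], [-0.0, 0.001, -1.0]]
force: [-3.8, -0.2, 8.7]
width: 0.002
```

```bash
python3 to.py
```

```text
t 4.25 [0.5735 0.017  0.0906] F [-3.76 -0.21  8.69] w 0.0015147955736440231 z [-1.0e-04 -1.1e-03 -1.0e+00]
[-0.04 -0.06 -2.94]
[  0.59 -16.52  -2.95]
```

>>> apply_moves([
  {"travel":[0,0,0.3],"rotation":[0,0,0],"grip":-1},
])

```text
t: 4.38
eef_pos: [0.574, 0.0169, 0.0889]
tcp_rot: [[0.965, 0.262, -0.0], [0.262, -0.965, -0.001], [-0.0, 0.001, -1.0]]
force: [-18.8, -0.5, 56.9]
width: 0.004
```

>>> apply_moves([
  {"travel":[0,0,0.2],"rotation":[0,0,0],"grip":-1},
])

```text
t: 4.5
eef_pos: [0.5744, 0.0169, 0.089]
tcp_rot: [[0.965, 0.262, -0.001], [0.262, -0.965, -0.001], [-0.001, 0.001, -1.0]]
force: [-19.8, -0.3, 51.7]
width: 0.002
```

Force jumped to about 55 N at z = 0.089, so this lid is on its hard stop. I'll lift and go to the other.

>>> apply_moves([
  {"travel":[0,0,-0.6],"rotation":[0,0,0],"grip":-1},
  {"travel":[0,0,-2.5],"rotation":[0,0,0],"grip":-1},
  {"travel":[0,0,-2.5],"rotation":[0,0,0],"grip":-1},
  {"travel":[0.1,-3,0],"rotation":[0,0,0],"grip":-1},
  {"travel":[0.1,-3.5,0],"rotation":[0,0,0],"grip":-1},
  {"travel":[0.1,-3.5,0],"rotation":[0,0,0],"grip":-1},
  {"travel":[0.1,-3.5,0],"rotation":[0,0,0],"grip":-1},
  {"travel":[0.1,-2,0],"rotation":[0,0,0],"grip":-1},
  {"travel":[0,0,0],"rotation":[0,0,0],"grip":-1},
])

```text
t: 5.62
eef_pos: [0.5388, 0.1722, 0.1478]
tcp_rot: [[0.965, 0.261, 0.002], [0.261, -0.965, -0.001], [0.002, 0.001, -1.0]]
force: [0.0, -0.2, -0.4]
width: 0.007
```

```bash
python3 to.py
```

```text
t 5.625 [0.5388 0.1722 0.1478] F [ 0.04 -0.18 -0.42] w 0.007483628929327354 z [ 2.3e-03 -8.0e-04 -1.0e+00]
[-0.74 15.82  2.8 ]
[-0.13 -0.64  2.78]
```

>>> apply_moves([
  {"travel":[-0.1,-0.6,0.8],"rotation":[0,0,0],"grip":-1},
  {"travel":[0,0,1.5],"rotation":[0,0,0],"grip":-1},
  {"travel":[0,0,0.3],"rotation":[0,0,0],"grip":-1},
  {"travel":[0,0,0],"rotation":[0,0,0],"grip":-1},
])

```text
t: 6.12
eef_pos: [0.5363, 0.176, 0.1191]
tcp_rot: [[0.966, 0.259, 0.001], [0.259, -0.966, -0.001], [0.001, 0.002, -1.0]]
force: [0.7, 0.3, 0.4]
width: 0.004
```

```bash
python3 to.py;  python3 - <<'E'
from h import *
p,d=env.read_camera('side'); save('side2',p)
E
```

```text
t 6.125 [0.5363 0.176  0.1191] F [0.74 0.25 0.4 ] w 0.004046977966008774 z [ 0.0012 -0.0012 -1.    ]
[-0.57 16.26 -0.06]
[ 0.03 -0.2  -0.09]
```

View pics/side2.png

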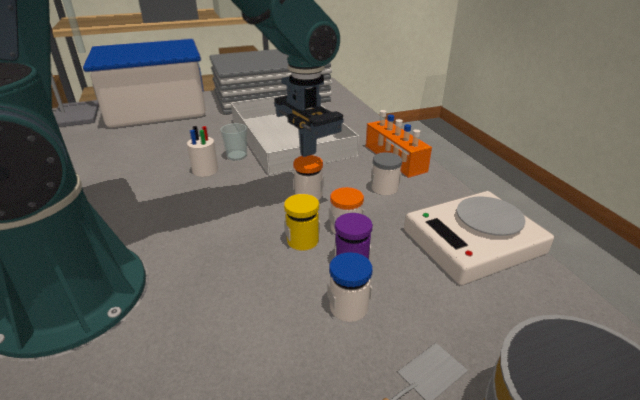

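The fingertips are above the left orange lid (308,163). The first lid (347,199) sits visibly lower, with no black neck showing. Pressing the second now.

>>> apply_moves([
  {"travel":[0,-0.2,0.8],"rotation":[0,0,0],"grip":-1},
  {"travel":[0,0,0.7],"rotation":[0,0,0],"grip":-1},
  {"travel":[0,0,0.3],"rotation":[0,0,0],"grip":-1},
  {"travel":[0,0,0.3],"rotation":[0,0,0],"grip":-1},
  {"travel":[0,0,0.3],"rotation":[0,0,0],"grip":-1},
])

```text
t: 6.8
eef_pos: [0.5362, 0.178, 0.0947]
tcp_rot: [[0.966, 0.259, 0.002], [0.259, -0.966, -0.001], [0.002, 0.002, -1.0]]
force: [-2.7, -1.1, 7.2]
width: 0.007
```

>>> apply_moves([
  {"travel":[0,0,0.3],"rotation":[0,0,0],"grip":-1},
])

```text
t: 6.92
eef_pos: [0.5363, 0.178, 0.0919]
tcp_rot: [[0.966, 0.259, 0.002], [0.259, -0.966, -0.001], [0.001, 0.002, -1.0]]
force: [-3.9, -1.0, 7.9]
width: 0.005
```

>>> apply_moves([
  {"travel":[0,0,0.25],"rotation":[0,0,0],"grip":-1},
])

```text
t: 7.05
eef_pos: [0.5363, 0.178, 0.0896]
tcp_rot: [[0.966, 0.259, 0.001], [0.259, -0.966, -0.001], [0.001, 0.002, -1.0]]
force: [-3.6, -2.1, 8.5]
width: 0.006
```

>>> apply_moves([
  {"travel":[0,0,0.2],"rotation":[0,0,0],"grip":-1},
])

```text
t: 7.18
eef_pos: [0.5366, 0.1781, 0.089]
tcp_rot: [[0.966, 0.259, 0.001], [0.259, -0.966, -0.001], [0.001, 0.002, -1.0]]
force: [-15.1, -4.2, 47.2]
width: 0.005
```

Hard stop at 0.089 again. I'll lift and move away, back towards the start so the cameras see clearly.

>>> apply_moves([
  {"travel":[0,0,-0.6],"rotation":[0,0,0],"grip":-1},
  {"travel":[0,0,-3],"rotation":[0,0,0],"grip":-1},
  {"travel":[0,0,-5],"rotation":[0,0,0],"grip":-1},
  {"travel":[0,0,-5],"rotation":[0,0,0],"grip":-1},
  {"travel":[0,0,-5],"rotation":[0,0,0],"grip":-1},
  {"travel":[0,-3,0],"rotation":[0,0,0],"grip":-1},
  {"travel":[0,-4,0],"rotation":[0,0,0],"grip":-1},
  {"travel":[0,-4,0],"rotation":[0,0,0],"grip":-1},
  {"travel":[0,-4,0],"rotation":[0,0,0],"grip":-1},
  {"travel":[0,-4,0],"rotation":[0,0,0],"grip":-1},
  {"travel":[0,-4,0],"rotation":[0,0,0],"grip":-1},
  {"travel":[0,-3,0],"rotation":[0,0,0],"grip":-1},
  {"travel":[0,0,0],"rotation":[0,0,0],"grip":-1},
])

```text
t: 8.8
eef_pos: [0.4673, 0.4375, 0.2828]
tcp_rot: [[0.966, 0.258, 0.005], [0.258, -0.966, 0.001], [0.005, 0.001, -1.0]]
force: [-1.1, -0.6, -0.2]
width: 0.005
```

```bash
python3 - <<'E'
from meas import *
for n in ['top','side']:
    p,d=env.read_camera(n); save(n+'3',p); print(n); meas(p,d,env.calibration(n),('orange','blue'))
s=env.sense();print(s['t'],s['eef_pos'],s['force'])
E
```

```text
top
orange px 220.3 195.6 [42.4 43. ] P(depth) [0.5362 0.1777 0.0882] onz.1 [0.5356 0.175  0.0995]
orange px 317.6 175.6 [41.2 41.8] P(depth) [0.5728 0.0177 0.0885] onz.1 [0.5716 0.0175 0.0995]
orange px 168.1 27.6 [ 56.8 138.1] P(depth) [0.8214 0.2777 0.0776] onz.1 [0.8116 0.2695 0.0995]
blue px 453.1 229.5 [41.9 43.2] P(depth) [ 0.4885 -0.2034  0.1002] onz.1 [ 0.4885 -0.2036  0.0995]
side
orange px 346.5 197.9 [22.1 33.7] P(depth) [0.5701 0.0094 0.0876] onz.1 [ 0.5628 -0.0075  0.0995]
orange px 398.9 146.6 [37.  76.3] P(depth) [0.8311 0.252  0.0561] onz.1 [0.7844 0.1741 0.0995]
blue px 350.4 269.1 [34.  42.1] P(depth) [ 0.4857 -0.2131  0.1005] onz.1 [ 0.4861 -0.2121  0.0995]
blue px 139.7 54.4 [ 24.2 151.6] P(depth) [0.1692 0.8829 0.2187] onz.1 [0.1364 1.4018 0.0995]
8.9 [0.46779039 0.435861   0.28273871] [ 0.0463804  -0.13896345 -0.84743959]
```

View pics/top3.png

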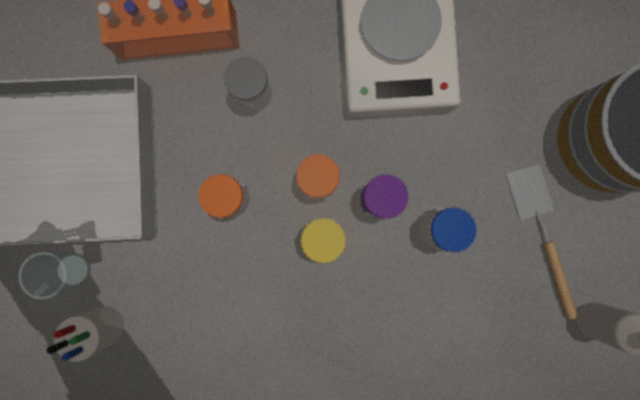

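View pics/side3.png

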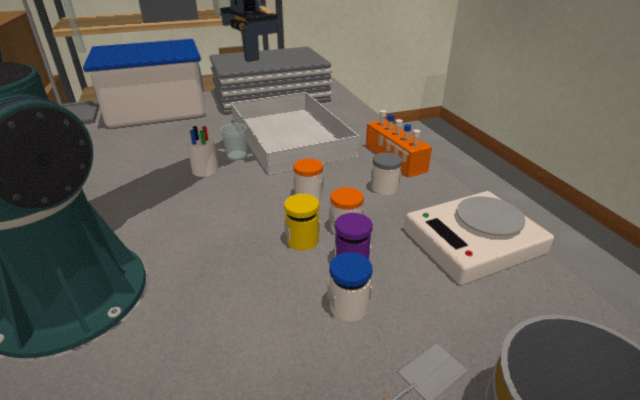

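Both orange lids (top px (220,196) and (318,176)) now read about 88 mm, at unchanged x,y. Blue (453,229) is still at 100 mm, and the arm is clear.

```bash
python3 -c "
from bench import env
print(env.hand_in())"
```

```text
the job is handed in; nothing more can be done
None
```

Both orange lids are pressed fully home and the job is handed in. I pressed each one straight down with the shut fingertips until the force jumped at its hard stop. The fingertips were at z = 0.089 m both times, with about 57 N on the first and 47 N on the second. There was also a sideways force of up to about 20 N against the first lid and 16 N against the second at the stop.

- **Orange lids:** the last top-camera check read both tops at about 88 mm, against 98 and 99 mm before. The jars moved less than 1 mm.
- **Blue lid:** it still reads 100 mm and has not moved.
- **Other objects:** in the final pictures everything else looks as it did at the start.
- **Arm and time:** the arm ended clear of everything, at about 8.9 s.

No check failed. The side camera gave the middle orange lid's position as 8 to 9 mm off from the top camera, both before and after pressing. I put this down to its oblique, partly hidden view of the lid and relied on the top camera. It agreed on the lid heights to within 1 mm, but did not give a reading for the left orange lid.

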